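# Lean the window plate on its easel and set the lamp-arm nut

## Task

Take the tall window plate out of the rack and lean it on the easel, the same way up: its lower edge on the easel's base just inside the front lip, about midway along, leaning back against the cross bar, and let go of it. Then screw the knurled nut on top of the lamp stand down (clockwise from above) until it bottoms out, back it off a quarter turn so that the lamp arm can swing, and finish while still gripping the nut at that setting, not letting go, so that I can aim the lamp. Leave the other things where they are.

Things in the scene. Friction and masses are not known exactly. Their poses are not given: they have to be found in the camera images.
- plate_mid (a point): Centre (half-way up, mid-thickness) of the window plate: a dark metal frame 100 mm wide (its y), 120 mm tall (its z, up), 9 mm thick (its x), 0.13 to 0.24 kg, window 58 mm wide from 30 to 85 mm above its lower edge, solid top border 35 mm high. It starts upright in the rack's slot nearer the robot, far taller than the rack; grip its top border from above across the 9 mm.
- plate_foot (a point): Middle of the plate's lower edge, 60 mm below plate_mid along the plate's z; same axes.
- rack: Fixed grey slotted rack, 110 mm (its x) by 124 mm (its y), 28 mm high. Two slots along y, 13 mm wide and 20 mm deep (floor 8 mm above the table): the plate's slot at x = -25 mm, the slider's at x = +40 mm. Origin: centre of its underside.
- easel: Fixed white easel; origin: centre of its underside. Base 100 mm (x) by 150 mm (y), 8 mm thick. Lip along y on the side away from the robot, 10 mm above the base, inner face at x = +40 mm. Steel cross bar along y, 10 mm thick, axis at x = +1, z = 70 mm, on posts at its ends (130 mm clear between). A plate just inside the lip leans towards the robot (-x) on the bar, about 20 degrees off vertical.
- nut_mid (a point): Centre of the knurled nut on the lamp stand: bare metal, upright axis, 40 mm across, 28 mm tall, with a small dark mark on its top. Its threaded stud sticks out up to 10 mm above it. The point lies on the axis half-way up, 114 mm above the table when bottomed out. Below the nut is a 22 mm thick sleeve; the lamp arm begins 26 mm below the nut.
- nut (a joint): Turn of the nut in rad, growing as it is screwed down (clockwise from above), 6.28 where it bottoms out against a hard stop. It starts 1.8 to 3.0 rad short of that, sinks 5 mm a turn, turns with a drag of about 0.05 N m and stays where it is left.
- lamp: Fixed lamp stand with the nut on top: white round foot 90 mm across, 14 mm high, steel column 22 mm thick on which the nut sits. A black arm (top face 74 mm or less above the table) runs 125 mm along its +x to a round lamp head 44 mm across, top 76 mm above the table. Origin: centre of the foot's underside.
- slider: Bystander: black filter slider, 100 by 10 by 36 mm, standing in the rack's far slot. Origin: centre of its underside.
- eyepiece1: Bystander: black stepped eyepiece, 36 mm across, 50 mm tall, standing on the table. Origin: centre of its underside.
- eyepiece2: Bystander: a second eyepiece like it. Origin: centre of its underside.
- vial1: Bystander: clear lens tube with a black cap, 34 mm across, 58 mm tall, standing on the table. Origin: centre of its underside.
- vial2: Bystander: a second lens tube like it. Origin: centre of its underside.
- filter: Bystander: flat black filter puck, 44 mm across, 10 mm high, lying on the table. Origin: centre of its underside.
Mind the look-alikes: they are no part of the job. What is shaped like the easel but orange is not meant.

How it is judged:
By the outcome, as a careful person would: the job done as asked, in the order asked, and still so for the second after the job is handed in, while the arm keeps its last pose, push and grip.
It also fails if it takes over 61 s, if anything falls off the work surface, if the arm or the gripper's body presses on something with over 40 N, if the wrist force passes 120 N, or if a joint passes its speed limit or range.

## Robot

A 7-joint arm with a two-finger parallel gripper is mounted at the origin on the work surface. World frame = base frame: x ahead of the robot, y to its left, z up, the work surface at z = 0. Lengths are in m, angles in rad, forces in N, time in s.
With the tool pointing down it reaches from about 0.4 to 0.875 m from the base axis. Payload 19.3 kg.
Tool frame: the origin (TCP) lies midway between the tips of the shut fingers; the grasp point (between the pads) lies 19 mm behind it; z points along the fingers, y is the direction in which the jaws open and shut (so a half turn about z gives the same grasp; the last joint's range is limited). The gripper opens to 85 mm and grips with 20 to 120 N. Pads are 22 mm wide; open, the fingers measure 114 mm over their backs; the gripper's body (76 mm by 85 mm) begins 54 mm behind the grasp point. The pads swing forward as they close: fully open they stand 13 mm farther back than shut.
Start: joints at [1.224, 0.521, -0.036, 1.599, 0.021, 1.021, -0.113], TCP at [0.171, -0.601, 0.231] pointing down, gripper open.
Joint ranges: [-2.91, 2.91], [-0.3, 2.13], [-1.5, 1.42], [0.17, 2.43], [-1.26, 4.41], [0.16, 1.93], [-2.52, 2.52]. Speed limits (rad/s): [1.89, 1.89, 2.39, 2.39, 3.01, 3.01, 3.01].

## Interface

Orientations are given as [roll, pitch, yaw] about the fixed x, y, z axes, in that order (R = Rz(yaw) Ry(pitch) Rx(roll)).
In Python, from workcell import bot gives the robot as it stands.
- The arm moves only by the tool servo_tool, never from a script. Its argument "plan" is a list of rows, each a list of 5 numbers: the shift along the world's x, y, z in mm, then the turn about the world's z in rad, then the gripper's target within -1 to 1 (shut at 1, half-way at 0, fully open at -1). In form: [[tx, ty, tz, yaw, jaw], ...]. A call has exactly 10 rows; each row is the pose to reach, as a shift and turn from the pose commanded when the call began; what a row does not reach only later rows make up. A row lasts 1/12 s, in which the tool goes at most 41.7 mm and 7.16 degrees, less where a joint would pass 70% of its speed; a pose out of reach is approached as far as the arm can. A call with a gripper value outside its range is refused whole. The fingers move at their own pace and stop on an object; "squeeze" is the grip in N (left out, the last holds). Time passes only in rows, so rows that repeat a pose let the fingers close, or fill a call up. It gives the time, the measured TCP pose, the force and the opening at its end, in the units of the state.
- bot.observe(): the state, without advancing time (a new reading comes with each control period).
- bot.grab_frame(name): name is "scene" or "top" or "wrist"; returns the picture (384x512x3 uint8, blue, green, red); there is no depth.
- bot.calibration(name): a dict with "fx", "fy", "cx", "cy" (pixels), "k1" (the pictures are not rectified: a ray, as slopes to the right and down, at radius r is drawn at 1 + k1 r^2 times it, then the intrinsics apply), "T" (4x4, takes a point from camera to world coordinates). Camera axes: x right, y down, z forward; pixel columns grow to the right and rows downward; lengths in m; the calibration is good to about 2 mm. A picture is of the moment at which its call begins: read the wrist's pose just before it. calibration takes no time and is no camera call; for the wrist camera it gives the pose at the moment of the call.
- bot.job_done(): hands the job in, once; it reports no verdict.
The state is a dict: "clock": time; "qpos": joint angles; "qd": joint speeds; "joint_efforts": joint torques, N m; "position": TCP position; "tool_rot": TCP orientation; "force": force on the tool from outside, world axes, zero at the start; "moment": the same for the moment, N m; "grip_width": finger opening in m.
Only numpy, scipy, OpenCV 4.12 (cv2) and the standard library are available. Lean on these libraries where they do the work, as an engineer would, in place of code of your own. Each camera call takes 0.05 s, during which the arm holds its last target.

## Working session

There is one attempt and no reset: what is moved stays moved. The work goes in short steps, Python scripts to look and compute and a tool call to move; the robot and the scene stay as the last step left them, time stands still between calls to the robot, and variables do not carry over. Pictures are saved under pics/ and viewed, and the job is handed in when it is done.

Besides the shell and the picture viewer there is one more tool, called after "Call:" as name(argument=value, ...), one argument or row to a line, values as JSON. servo_tool: Moves the arm, as the interface text tells. Its arguments: {"type":"object","properties":{"plan":{"type":"array","items":{"type":"array","items":{"type":"number"}}},"squeeze":{"type":"number"}},"required":["plan"]}

```bash
mkdir -p pics; ls; cat > h.py <<'E'
import numpy as np, cv2
from workcell import bot
E
python3 - <<'E'
from h import *
s=bot.observe(); print(s)
for n in ["scene","top","wrist"]:
    c=bot.calibration(n); print(n,{k:(np.round(v,4).tolist() if k=="T" else v) for k,v in c.items()})
    cv2.imwrite(f"pics/{n}0.png",bot.grab_frame(n))
E
```

```text
pics
{'clock': 0.0, 'qpos': array([ 1.22380276,  0.52202737, -0.03632303,  1.60005815,  0.02121663,
        1.02113944, -0.11280373]), 'qd': array([ 0.00052549,  0.00081938,  0.00018172, -0.00050478,  0.00026031,
       -0.00066293,  0.00040036]), 'joint_efforts': array([-7.10916847e-04, -9.27078724e+01,  1.97996624e+00, -3.69930840e+01,
        1.79626647e-02,  7.87854544e-03,  1.62579863e-05]), 'position': array([ 0.17064445, -0.60085659,  0.23069953]), 'tool_rot': array([-3.14035058e+00,  1.08733039e-04,  2.76785751e-01]), 'force': array([ 0.14454143, -0.83185402,  0.98308823]), 'moment': array([0.01042269, 0.02977972, 0.00572013]), 'grip_width': 0.08540794025277727}
scene {'fx': 436.91405223130954, 'fy': 436.91405223130954, 'cx': 251.73151866776524, 'cy': 192.53127022472066, 'k1': 0.05211009682661769, 'T': [[0.793, 0.3799, -0.4763, 0.984], [0.609, -0.4705, 0.6386, -0.5932], [0.0185, -0.7965, -0.6044, 0.705], [0.0, 0.0, 0.0, 1.0]]}
top {'fx': 466.7610533177884, 'fy': 466.7610533177884, 'cx': 257.4090754584958, 'cy': 195.2149746983651, 'k1': -0.1343779550926482, 'T': [[0.0291, -0.9854, 0.168, 0.3255], [-0.9995, -0.0307, -0.007, 0.0707], [0.012, -0.1677, -0.9858, 1.2074], [0.0, 0.0, 0.0, 1.0]]}
wrist {'fx': 279.28197957791895, 'fy': 279.28197957791895, 'cx': 256.9078595768518, 'cy': 191.3187074777063, 'k1': -0.0031788244653083953, 'T': [[0.2738, -0.9206, -0.2784, 0.2413], [-0.9618, -0.2624, -0.0783, -0.5815], [-0.001, 0.2892, -0.9573, 0.3731], [0.0, 0.0, 0.0, 1.0]]}
```

View pics/scene0.png

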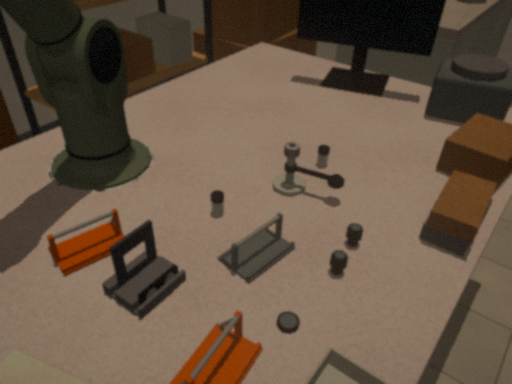

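View pics/top0.png

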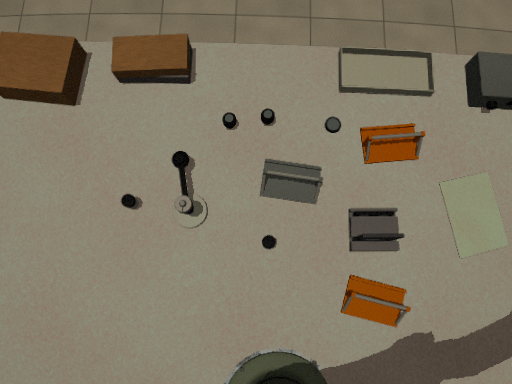

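View pics/wrist0.png

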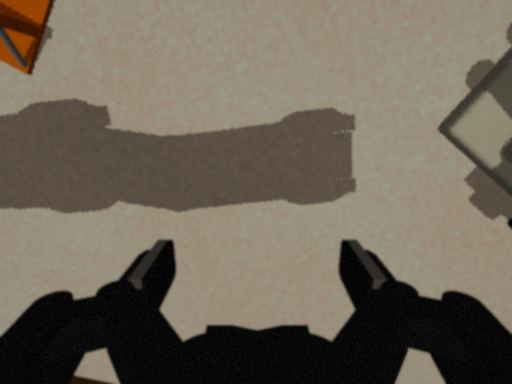

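The scene view shows the plate in the rack at about (140,265), the pale easel at (257,250), the lamp with its nut at (291,150), and orange decoy easels at (88,240) and (220,355). In the top view the plate and rack are at (375,230), the pale easel at (292,182), the nut at (183,205), and the decoys at (392,143) and (375,300).

```bash
cat >> h.py <<'E'
def ray(n,u,v,c=None):
    c=c or bot.calibration(n)
    x=(u-c["cx"])/c["fx"]; y=(v-c["cy"])/c["fy"]
    K=np.array([[c["fx"],0,c["cx"]],[0,c["fy"],c["cy"]],[0,0,1.]])
    p=cv2.undistortPoints(np.array([[[u,v]]],float),K,np.array([c["k1"],0,0,0.]))[0,0]
    d=c["T"][:3,:3]@np.array([p[0],p[1],1]); return c["T"][:3,3],d
def onz(n,u,v,z,c=None):
    o,d=ray(n,u,v,c); return o+d*(z-o[2])/d[2]
def proj(n,P,c=None):
    c=c or bot.calibration(n)
    K=np.array([[c["fx"],0,c["cx"]],[0,c["fy"],c["cy"]],[0,0,1.]])
    Ti=np.linalg.inv(c["T"]); rv=cv2.Rodrigues(Ti[:3,:3])[0]
    return cv2.projectPoints(np.array(P,float).reshape(-1,3),rv,Ti[:3,3],K,np.array([c["k1"],0,0,0.]))[0][:,0]
def tri(r):  # list of (o,d)
    A=np.zeros((3,3));b=np.zeros(3)
    for o,d in r:
        d=d/np.linalg.norm(d);M=np.eye(3)-np.outer(d,d);A+=M;b+=M@o
    p=np.linalg.solve(A,b); return p,[np.linalg.norm((np.eye(3)-np.outer(d,d)/(d@d))@(p-o)) for o,d in r]
E
python3 - <<'E'
from h import *
t=cv2.imread("pics/top0.png"); s=cv2.imread("pics/scene0.png")
def crop(im,x,y,w,h,f): return np.clip(cv2.resize(im[y:y+h,x:x+w],None,fx=f,fy=f,interpolation=cv2.INTER_CUBIC)*1.7,0,255).astype(np.uint8)
cv2.imwrite("pics/c1.png",np.hstack([crop(t,335,190,80,80,5),crop(t,250,140,80,80,5)]))
cv2.imwrite("pics/c2.png",np.hstack([crop(t,150,140,80,100,5),crop(s,265,130,80,100,5)]))
cv2.imwrite("pics/c3.png",np.hstack([crop(s,98,215,95,100,4),crop(s,210,205,95,100,4)]))
E
```

```text
(no output)
```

View pics/c1.png

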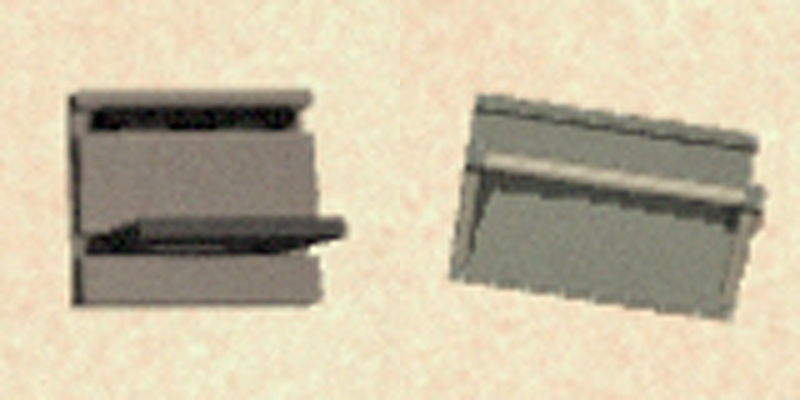

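View pics/c2.png

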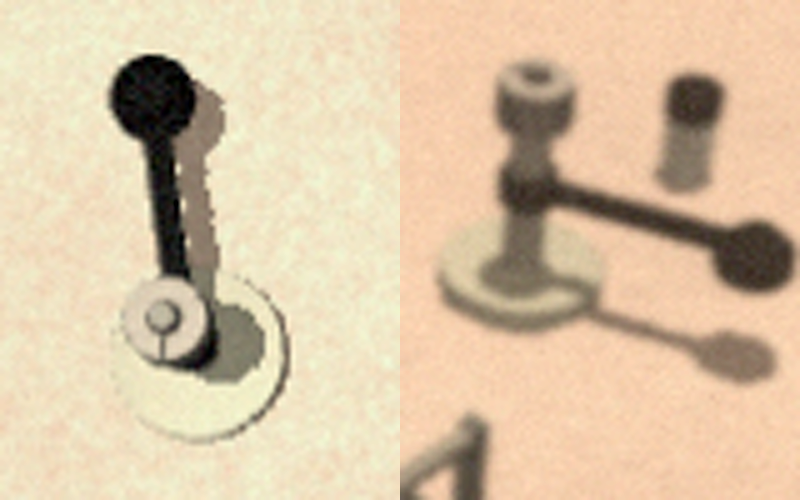

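View pics/c3.png

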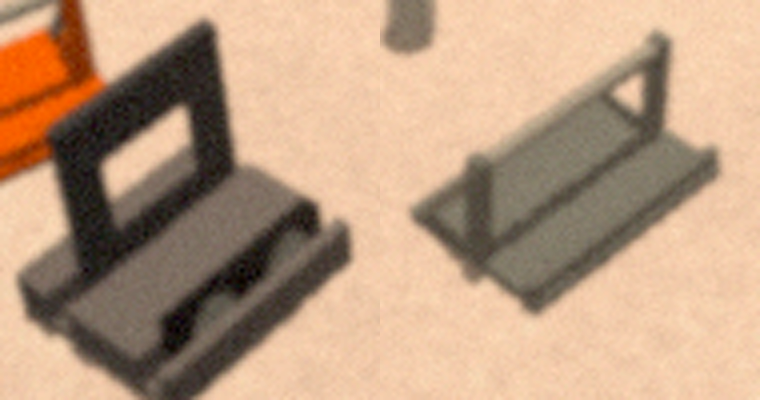

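Crop c1 shows the plate upright in the rack's near slot (its top edge runs about (363,235) to (404,235) in the top view), the slider in the far slot, and the pale easel with its lip on the far side. Crop c2 shows the nut with its stud and a dark mark pointing toward the robot.

```bash
python3 - <<'E'
from h import *
np.set_printoptions(precision=4,suppress=True)
def s(x,y,f,ox,oy): return ((x+.5)/f-.5+ox,(y+.5)/f-.5+oy)
T=lambda x,y:s(x,y,5,335,190)
print("rack top corners z28"); R=[onz("top",*T(*p),.028) for p in [(76,92),(310,92),(322,303),(78,303)]]
for r in R: print(r)
print("mean",np.mean(R,0))
print("plate top z .128: near-edge L,R; far-edge")
P=[onz("top",*T(*p),.128) for p in [(137,238),(345,236),(345,218),(140,218)]]
for r in P: print(r)
print("mean",np.mean(P,0))
E0=lambda x,y:s(x-400,y,5,250,140)
print("easel lip corners z18, base near corners z8")
L=[onz("top",*E0(*p),z) for p,z in [((477,95),.018),((758,136),.018),((733,320),.008),((450,278),.008)]]
for r in L: print(r)
print(np.mean(L,0), np.linalg.norm(L[0]-L[1]),np.linalg.norm(L[1]-L[2]))
print("bar ends z75", [onz("top",*E0(*p),.07) for p in [(474,163),(762,197)]])
N=lambda x,y:s(x,y,5,150,140)
print("lamp head z76",onz("top",*N(153,97),.076)); f=onz("top",*N(203,357),.014);print("foot z14",f)
for z in (.128,.131): print("nut top",z,onz("top",*N(164,318),z))
# scene
S=lambda x,y:s(x-400,y,5,265,130)
for nm,a,b in [("nut top",N(165,318),S(537,78)),]:
    print(nm,tri([ray("top",*a),ray("scene",*b)]))
Sc=lambda x,y:s(x,y,4,98,215); Se=lambda x,y:s(x-380,y,4,210,205)
print("plate topL/R scene z128", onz("scene",*Sc(52,132),.128),onz("scene",*Sc(208,22),.128))
print("foot scene z14",onz("scene",*S(521,257),.014))
E
```

```text
rack top corners z28
[ 0.5005 -0.1761  0.028 ]
[ 0.504  -0.2994  0.028 ]
[ 0.395 -0.304  0.028]
[ 0.3923 -0.1771  0.028 ]
mean [ 0.4479 -0.2391  0.028 ]
plate top z .128: near-edge L,R; far-edge
[ 0.4176 -0.184   0.128 ]
[ 0.4208 -0.2838  0.128 ]
[ 0.4293 -0.2839  0.128 ]
[ 0.427  -0.1854  0.128 ]
mean [ 0.4237 -0.2343  0.128 ]
easel lip corners z18, base near corners z8
[0.6261 0.0452 0.018 ]
[ 0.6089 -0.1029  0.018 ]
[ 0.5124 -0.0917  0.008 ]
[0.53   0.0565 0.008 ]
[ 0.5694 -0.0232  0.013 ] 0.14906902021803592 0.09767605229634702
bar ends z75 [array([0.578 , 0.0469, 0.07  ]), array([ 0.5653, -0.0974,  0.07  ])]
lamp head z76 [0.6039 0.2581 0.076 ]
foot z14 [0.4821 0.2345 0.014 ]
nut top 0.128 [0.4849 0.2381 0.128 ]
nut top 0.131 [0.4845 0.2377 0.131 ]
nut top (array([0.4863, 0.2387, 0.1276]), [np.float64(0.0015994246687576217), np.float64(0.0015994246687576247)])
plate topL/R scene z128 [ 0.4289 -0.2811  0.128 ] [ 0.426  -0.1842  0.128 ]
foot scene z14 [0.4863 0.2413 0.014 ]
```

Candidates for each target, by top-view pixel:
- **Easel:** pale one at (292,182), orange at (392,143) and (375,300). I choose the pale one.
- **Plate:** near rack slot at (384,234), with the slider in the far slot at (375,213).
- **Nut:** on the lamp column at (183,204), with the lamp head at (180,159) and the vial cap at (129,200).

The crops confirm these choices, and the measured sizes match the ones given (rack 124x109, easel 149x98, nut top at z of about 0.128). Moving above the plate now.

Call:
servo_tool(
  plan=[
    [24,35,0,0.12,-1],
    [49,71,0,0.24,-1],
    [73,106,0,0.36,-1],
    [97,141,0,0.48,-1],
    [122,176,0,0.6,-1],
    [146,211,0,0.72,-1],
    [170,246,0,0.84,-1],
    [195,281,0,0.96,-1],
    [219,316,0,1.08,-1],
    [240,346,0,1.2,-1],
  ],
  squeeze=60,
)

```text
clock: 0.98
position: [0.4089, -0.257, 0.2314]
tool_rot: [3.141, 0.0, 1.483]
force: [1.0, -1.8, 0.5]
grip_width: 0.0858
```

Call:
servo_tool(
  plan=[
    [8,10,0,0.08,-1],
    [14,20,0,0.121,-1],
    [14,20,0,0.121,-1],
    [14,20,0,0.121,-1],
    [14,20,0,0.121,-1],
    [14,20,0,0.121,-1],
    [14,20,0,0.121,-1],
    [14,20,0,0.121,-1],
    [14,20,0,0.121,-1],
    [14,20,0,0.121,-1],
  ],
)

```text
clock: 1.82
position: [0.4221, -0.2391, 0.2313]
tool_rot: [-3.142, 0.0, 1.597]
force: [-0.4, -0.3, 0.3]
grip_width: 0.0857
```

```bash
python3 - <<'E'
from h import *
np.set_printoptions(precision=4,suppress=True)
s=bot.observe(); print(s["clock"],s["position"],s["tool_rot"],s["qpos"],s["force"])
c=bot.calibration("wrist");np.save("w1.npy",c,allow_pickle=True); print(c["T"])
cv2.imwrite("pics/w1.png",np.clip(bot.grab_frame("wrist")*1.6,0,255).astype(np.uint8))
E
```

```text
1.8167 [ 0.4221 -0.2391  0.2313] [-3.1416  0.      1.5971] [ 0.7767  0.3302 -0.4775  1.9402  0.1892  0.9147  0.2315] [-0.3622 -0.2678  0.2778]
[[ 0.9996  0.0259  0.0076  0.4199]
 [ 0.027  -0.957  -0.2889 -0.166 ]
 [-0.0002  0.289  -0.9573  0.3737]
 [ 0.      0.      0.      1.    ]]
```

View pics/w1.png

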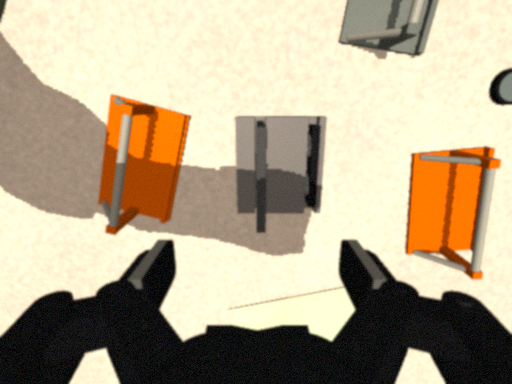

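The plate's top edge shows in the wrist view from (261,121) to (261,231), midway between the fingers.

```bash
python3 - <<'E'
from h import *
np.set_printoptions(precision=4,suppress=True)
s=bot.observe(); print(s["clock"],s["position"],s["tool_rot"])
c=np.load("w1.npy",allow_pickle=True).item()
im=cv2.imread("pics/w1.png")
cv2.imwrite("pics/w1c.png",cv2.resize(im[100:260,210:350],None,fx=4,fy=4))
for p in [(257,122),(266,122),(257,231),(265,231)]: print(onz("wrist",*p,.128,c))
E
```

```text
1.8667 [ 0.4222 -0.2389  0.2313] [-3.1416 -0.      1.5974]
[ 0.4203 -0.1782  0.128 ]
[ 0.4279 -0.178   0.128 ]
[ 0.423  -0.2799  0.128 ]
[ 0.4307 -0.2797  0.128 ]
```

View pics/w1c.png

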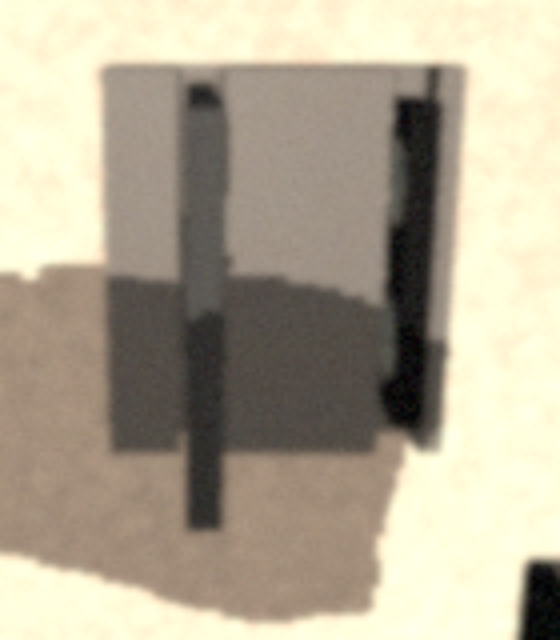

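Call:
servo_tool(
  plan=[
    [3,5,0,0,-1],
    [3,5,-20,0,-1],
    [3,5,-40,0,-1],
    [3,5,-60,0,-1],
    [3,5,-80,0,-1],
    [3,5,-100,0,-1],
    [3,5,-120,0,-1],
    [3,5,-133,0,-1],
    [3,5,-133,0,-1],
    [3,5,-133,0,-1],
  ],
)

```text
clock: 2.7
position: [0.4253, -0.2333, 0.0982]
tool_rot: [-3.141, -0.001, 1.598]
force: [0.2, -0.0, 0.0]
grip_width: 0.0852
```

Call:
servo_tool(
  plan=[
    [0,0,0,0,0],
    [0,0,0,0,0.5],
    [0,0,0,0,1],
    [0,0,0,0,1],
    [0,0,0,0,1],
    [0,0,0,0,1],
    [0,0,0,0,1],
    [0,0,0,0,1],
    [0,0,0,0,1],
    [0,0,0,0,1],
  ],
)

```text
clock: 3.53
position: [0.4255, -0.234, 0.0986]
tool_rot: [3.141, 0.0, 1.598]
force: [0.3, 0.9, 5.9]
grip_width: 0.0085
```

Call:
servo_tool(
  plan=[
    [0,0,5,0,1],
    [0,0,15,0,1],
    [0,0,28,0,1],
    [0,0,42,0,1],
    [0,0,56,0,1],
    [0,0,70,0,1],
    [0,0,84,0,1],
    [0,0,95,0,1],
    [0,0,100,0,1],
    [0,0,100,0,1],
  ],
)

```text
clock: 4.37
position: [0.4256, -0.2341, 0.1994]
tool_rot: [3.14, 0.001, 1.597]
force: [-0.1, 0.8, -1.3]
grip_width: 0.0081
```

```bash
python3 - <<'E'
from h import *
np.set_printoptions(precision=4,suppress=True)
s=bot.observe(); print(s["clock"],s["position"],s["tool_rot"],s["force"],s["grip_width"])
t=bot.grab_frame("top"); sc=bot.grab_frame("scene")
f=lambda im:np.clip(im*1.6,0,255).astype(np.uint8)
cv2.imwrite("pics/s2.png",cv2.resize(f(sc[130:330,60:320]),None,fx=3,fy=3))
cv2.imwrite("pics/t2.png",cv2.resize(f(t[120:280,240:440]),None,fx=3.5,fy=3.5))
E
```

```text
4.3667 [ 0.4256 -0.2341  0.1994] [3.1402 0.001  1.5975] [-0.1368  0.7683 -1.2769] 0.008105984336498182
```

View pics/s2.png

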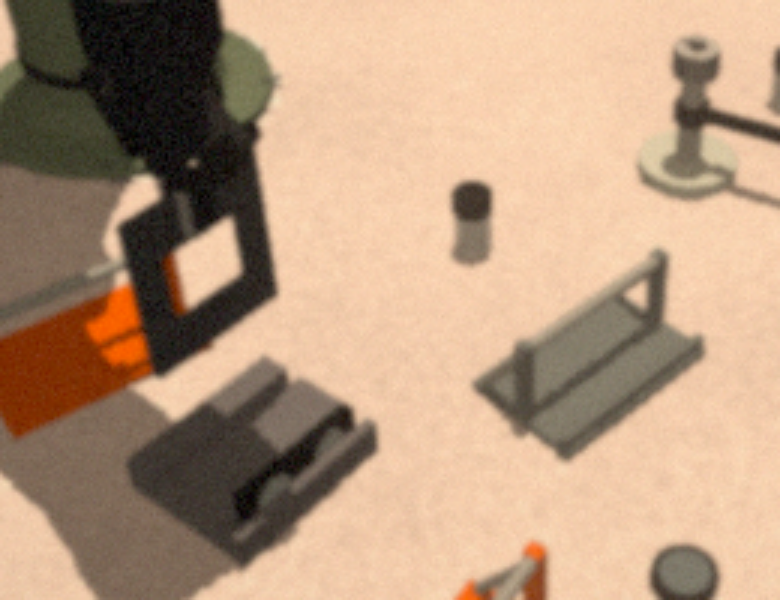

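View pics/t2.png

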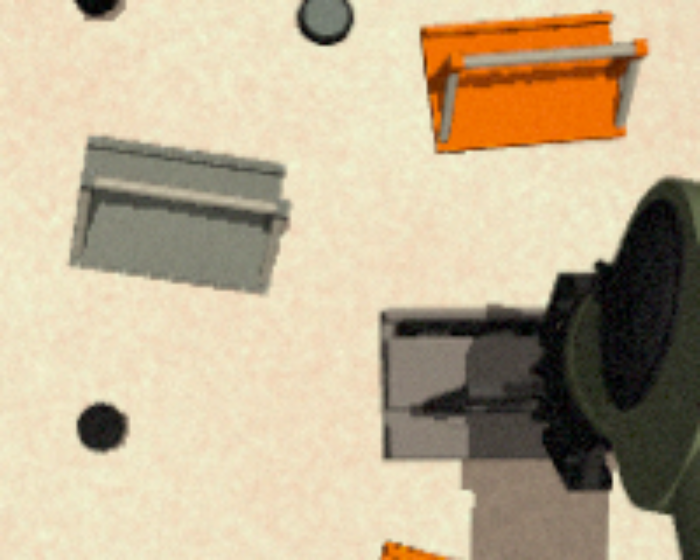

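The plate is held level and square, and the slider is undisturbed in the far slot. Carrying it over to the pale easel.

Call:
servo_tool(
  plan=[
    [10,12,0,-0.01,1],
    [28,34,0,-0.03,1],
    [48,57,0,-0.05,1],
    [69,82,0,-0.07,1],
    [91,108,0,-0.09,1],
    [113,134,0,-0.11,1],
    [135,160,0,-0.13,1],
    [154,183,0,-0.142,1],
    [167,199,0,-0.142,1],
    [172,205,0,-0.142,1],
  ],
)

```text
clock: 5.3
position: [0.5983, -0.0253, 0.1971]
tool_rot: [-3.14, -0.001, 1.459]
force: [0.1, 0.1, -1.8]
grip_width: 0.0083
```

Call:
servo_tool(
  plan=[
    [2,2,0,0,1],
    [2,2,-10,0,1],
    [2,2,-20,0,1],
    [2,2,-20,0,1],
    [2,2,-20,0,1],
    [2,2,-20,0,1],
    [2,2,-20,0,1],
    [2,2,-20,0,1],
    [2,2,-20,0,1],
    [2,2,-20,0,1],
  ],
)

```text
clock: 6.13
position: [0.5993, -0.0269, 0.1785]
tool_rot: [3.141, 0.0, 1.456]
force: [0.6, 1.0, -1.4]
grip_width: 0.0082
```

```bash
python3 - <<'E'
from h import *
np.set_printoptions(precision=4,suppress=True)
s=bot.observe(); print(s["clock"],s["position"],s["tool_rot"],s["force"],s["grip_width"])
c=bot.calibration("wrist");np.save("w3.npy",c,allow_pickle=True)
w=bot.grab_frame("wrist"); sc=bot.grab_frame("scene"); t=bot.grab_frame("top")
f=lambda im:np.clip(im*1.7,0,255).astype(np.uint8)
cv2.imwrite("pics/s3.png",cv2.resize(f(sc[160:310,190:340]),None,fx=4,fy=4))
cv2.imwrite("pics/w3.png",f(w))
cv2.imwrite("pics/t3.png",cv2.resize(f(t[130:230,230:360]),None,fx=5,fy=5))
E
```

```text
6.1333 [ 0.5993 -0.0269  0.1785] [3.1413 0.     1.4556] [ 0.6119  1.0108 -1.4227] 0.008208977177984344
```

View pics/s3.png

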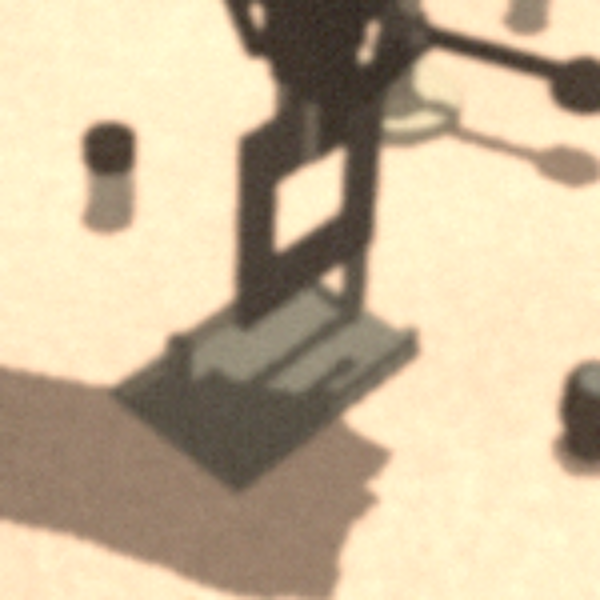

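View pics/w3.png

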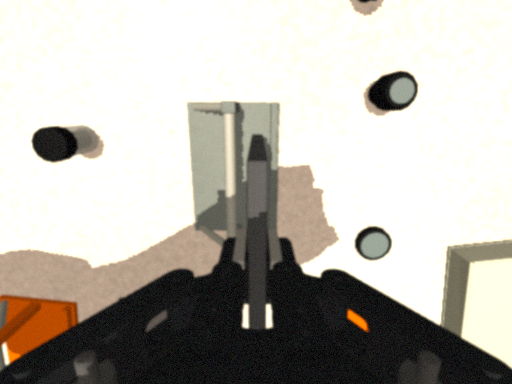

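View pics/t3.png

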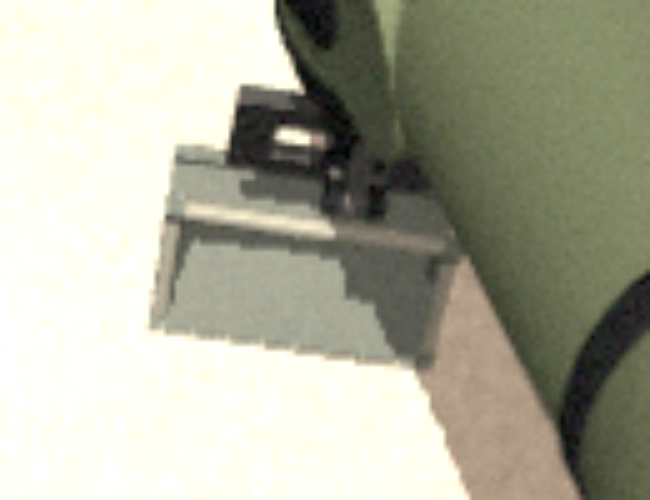

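```bash
python3 - <<'E'
from h import *
im=cv2.imread("pics/w3.png")
cv2.imwrite("pics/w3c.png",cv2.resize(im[90:240,180:300],None,fx=5,fy=5,interpolation=cv2.INTER_CUBIC)[:600*2][:750])
E
```

```text
(no output)
```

View pics/w3c.png

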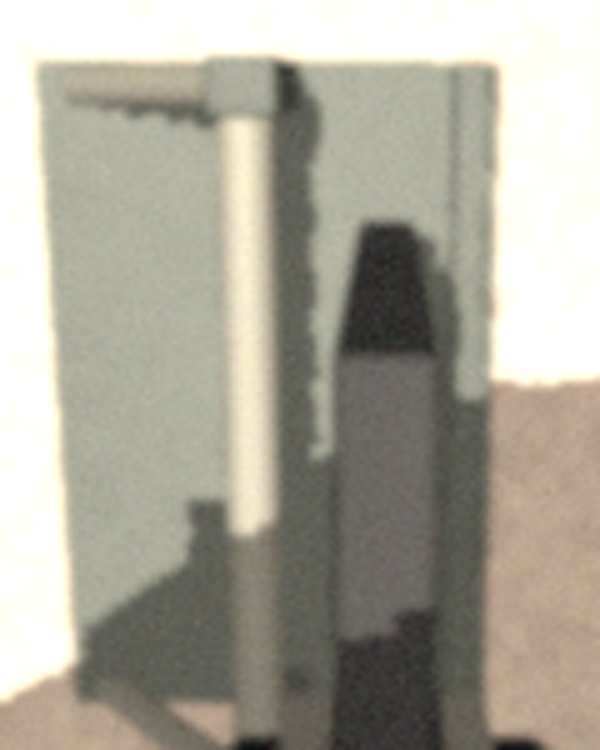

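```bash
python3 - <<'E'
from h import *
np.set_printoptions(precision=4,suppress=True)
c=np.load("w3.npy",allow_pickle=True).item()
S=lambda x,y:((x+.5)/5-.5+180,(y+.5)/5-.5+90)
g=lambda x,y,z:onz("wrist",*S(x,y),z,c)
print("lip outer",g(495,70,.018),g(489,520,.018)); print("lip inner top",g(453,75,.018),g(452,220,.018))
print("base near",g(40,65,.008),g(78,692,.008))
B=[g(362,222,.088),g(415,222,.088)];print("plate bottom +y end",B)
print("bar mid edges z70",g(218,120,.07),g(272,120,.07),g(232,520,.07),g(277,520,.07))
# easel frame transform using top estimate
th=-.116;ex=np.array([np.cos(th),np.sin(th)]);ey=np.array([-ex[1],ex[0]]);o=np.array([.5694,-.0232])
for n,p in [("lipout",g(495,70,.018)),("lipout2",g(489,520,.018)),("lipin",g(453,75,.018)),("lipin2",g(452,220,.018)),("near",g(40,65,.008)),("near2",g(78,692,.008)),("pl rear",B[0]),("pl front",B[1]),("bar",g(245,120,.07)),("bar2",g(255,520,.07)),("TCP",np.array([.5993,-.0269,0]))]:
    d=p[:2]-o; print(n,d@ex*1e3,d@ey*1e3)
E
```

```text
lip outer [0.6302 0.0465 0.018 ] [ 0.6198 -0.0505  0.018 ]
lip inner top [0.6214 0.0465 0.018 ] [0.6182 0.0172 0.018 ]
base near [0.5344 0.0587 0.008 ] [ 0.5166 -0.0859  0.008 ]
plate bottom +y end [array([0.601 , 0.0251, 0.088 ]), array([0.6097, 0.0241, 0.088 ])]
bar mid edges z70 [0.5778 0.0436 0.07  ] [0.5871 0.0426 0.07  ] [ 0.5697 -0.0284  0.07  ] [ 0.5781 -0.0294  0.07  ]
lipout 52.27803717288018 76.29733750584231
lipout2 53.24100592686643 -21.242005754291636
lipin 43.59894310206201 75.2945171385008
lipin2 43.83319473104265 45.745236560753895
near -44.21077547696739 77.30355295699206
near2 -45.163749139358565 -68.39236377368421
pl rear 25.82871355493041 51.66852917014893
pl front 34.52325938817634 51.68120491991386
bar 5.325387283350557 67.38033470856485
bar2 5.194497344088791 -5.1474345262115495
TCP 30.127296369197722 -0.21450753489782445
```

Call:
servo_tool(
  plan=[
    [0,0,-10,0,1],
    [0,0,-22,0,1],
    [0,0,-34,0,1],
    [0,0,-46,0,1],
    [0,0,-56,0,1],
    [0,0,-64,0,1],
    [0,0,-70,0,1],
    [0,0,-75,0,1],
    [0,0,-75,0,1],
    [0,0,-75,0,1],
  ],
)

```text
clock: 7.12
position: [0.5993, -0.0268, 0.1033]
tool_rot: [3.142, -0.0, 1.456]
force: [-0.3, -1.1, -2.0]
grip_width: 0.008
```

Call:
servo_tool(
  plan=[
    [0.5,0,0,0,1],
    [1,0,0,0,1],
    [1.5,0,0,0,1],
    [2,0,0,0,1],
    [2.5,0,0,0,1],
    [3,0,0,0,1],
    [3.5,0,0,0,1],
    [4,0,0,0,1],
    [4.5,0,0,0,1],
    [4.5,0,0,0,1],
  ],
)

```text
clock: 7.95
position: [0.6038, -0.0268, 0.1033]
tool_rot: [-3.142, -0.0, 1.456]
force: [1.4, 0.0, -1.6]
grip_width: 0.008
```

No contact with the lip yet, so I keep edging forward.

Call:
servo_tool(
  plan=[
    [0.5,0,0,0,1],
    [1,0,0,0,1],
    [1.5,0,0,0,1],
    [2,0,0,0,1],
    [2,0,0,0,1],
    [2,0,0,0,1],
    [2,0,0,0,1],
    [2,0,0,0,1],
    [2,0,0,0,1],
    [2,0,0,0,1],
  ],
)

```text
clock: 8.78
position: [0.6057, -0.0269, 0.1033]
tool_rot: [-3.142, 0.0, 1.456]
force: [0.0, -0.5, -2.3]
grip_width: 0.0078
```

```bash
python3 - <<'E'
from h import *
s=bot.observe(); print(s["clock"],s["position"],s["force"],s["moment"])
sc=bot.grab_frame("scene")
f=lambda im:np.clip(im*1.7,0,255).astype(np.uint8)
cv2.imwrite("pics/s4.png",cv2.resize(f(sc[190:310,200:320]),None,fx=5,fy=5,interpolation=cv2.INTER_CUBIC))
E
```

```text
8.7833 [ 0.60570736 -0.02685965  0.10328932] [ 0.04904393 -0.46473031 -2.25409745] [-0.04039047 -0.00574129 -0.00818806]
```

View pics/s4.png

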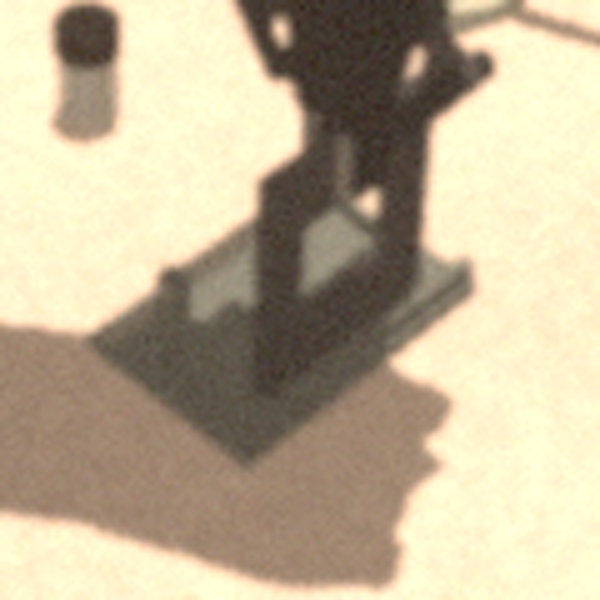

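The plate's foot is over the base and inside the lip. Still no contact, so I continue.

Call:
servo_tool(
  plan=[
    [0.5,0,0,0,1],
    [1,0,0,0,1],
    [1.5,0,0,0,1],
    [2,0,0,0,1],
    [2,0,0,0,1],
    [2,0,0,0,1],
    [2,0,0,0,1],
    [2,0,0,0,1],
    [2,0,0,0,1],
    [2,0,0,0,1],
  ],
)

```text
clock: 9.67
position: [0.6077, -0.0269, 0.1033]
tool_rot: [-3.142, 0.0, 1.456]
force: [-0.6, -0.3, -2.5]
grip_width: 0.0083
```

```bash
python3 - <<'E'
from h import *
s=bot.observe(); print(s["clock"],s["position"],s["force"],s["moment"])
E
```

```text
9.6667 [ 0.60770587 -0.02685512  0.10328114] [-0.59514805 -0.32190115 -2.49112045] [0.01824132 0.01735517 0.01597431]
```

Call:
servo_tool(
  plan=[
    [0.5,0,0,0,1],
    [1,0,0,0,1],
    [1.5,0,0,0,1],
    [1.5,0,0,0,1],
    [1.5,0,0,0,1],
    [1.5,0,0,0,1],
    [1.5,0,0,0,1],
    [1.5,0,0,0,1],
    [1.5,0,0,0,1],
    [1.5,0,0,0,1],
  ],
)

```text
clock: 10.5
position: [0.6092, -0.0268, 0.1032]
tool_rot: [-3.141, 0.0, 1.456]
force: [-2.1, 0.3, -0.8]
grip_width: 0.0081
```

```bash
python3 - <<'E'
from h import *
s=bot.observe(); print(s["clock"],s["position"],s["force"],s["moment"])
c=bot.calibration("wrist");np.save("w5.npy",c,allow_pickle=True)
w=bot.grab_frame("wrist")
f=lambda im:np.clip(im*1.7,0,255).astype(np.uint8)
cv2.imwrite("pics/w5.png",cv2.resize(f(w[90:300,180:340]),None,fx=3.5,fy=3.5)[:600])
E
```

```text
10.5 [ 0.6091556  -0.02683917  0.1032457 ] [-2.09766424  0.33169212 -0.80765633] [-0.00718174  0.38528456 -0.01985706]
```

View pics/w5.png

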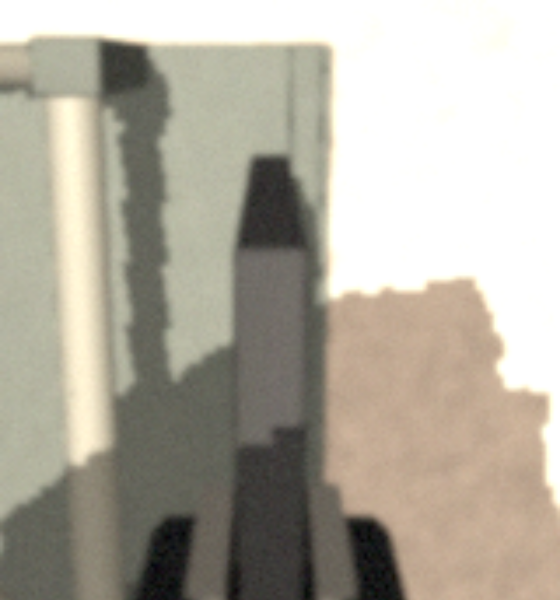

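Contact with the lip is confirmed: My 0.39 N m, Fx -2 N, and the plate's front lower edge sits on the lip's inner line in the wrist view at (290,157). Backing off a little and setting it down.

Call:
servo_tool(
  plan=[
    [-1,0,0,0,1],
    [-1.7,0,0,0,1],
    [-1.7,0,-1,0,1],
    [-1.7,0,-2,0,1],
    [-1.7,0,-3,0,1],
    [-1.7,0,-4,0,1],
    [-1.7,0,-4.5,0,1],
    [-1.7,0,-4.5,0,1],
    [-1.7,0,-4.5,0,1],
    [-1.7,0,-4.5,0,1],
  ],
)

```text
clock: 11.38
position: [0.6075, -0.0268, 0.0988]
tool_rot: [-3.141, 0.0, 1.456]
force: [0.6, -0.3, -1.2]
grip_width: 0.0079
```

Call:
servo_tool(
  plan=[
    [0,0,-0.3,0,1],
    [0,0,-0.6,0,1],
    [0,0,-0.9,0,1],
    [0,0,-0.9,0,1],
    [0,0,-0.9,0,1],
    [0,0,-0.9,0,1],
    [0,0,-0.9,0,1],
    [0,0,-0.9,0,1],
    [0,0,-0.9,0,1],
    [0,0,-0.9,0,1],
  ],
)

```text
clock: 12.22
position: [0.6079, -0.0269, 0.0987]
tool_rot: [3.141, 0.0, 1.456]
force: [-2.9, -0.5, 10.6]
grip_width: 0.0082
```

The foot is on the base (10.6 N). Opening partway so the fingers can guide the lean back.

Call:
servo_tool(
  plan=[
    [0,0,0.5,0,1],
    [0,0,0.7,0,0.8],
    [0,0,0.7,0,0.7],
    [0,0,0.7,0,0.6],
    [0,0,0.7,0,0.5],
    [0,0,1,0,0.4],
    [0,0,2,0,0.35],
    [0,0,2,0,0.35],
    [0,0,2,0,0.35],
    [0,0,2,0,0.35],
  ],
)

```text
clock: 13.05
position: [0.6075, -0.0269, 0.0999]
tool_rot: [-3.142, 0.0, 1.456]
force: [0.4, 0.6, 0.1]
grip_width: 0.0277
```

```bash
python3 - <<'E'
from h import *
s=bot.observe(); print(s["clock"],s["position"],s["force"],s["moment"],s["grip_width"])
w=bot.grab_frame("wrist"); sc=bot.grab_frame("scene")
f=lambda im:np.clip(im*1.7,0,255).astype(np.uint8)
cv2.imwrite("pics/ws6.png",np.hstack([cv2.resize(f(w[90:290,160:360]),(400,400)),cv2.resize(f(sc[190:310,200:320]),(400,400))]))
E
```

```text
13.05 [ 0.60753831 -0.02685324  0.09989653] [0.44651024 0.57873527 0.08043886] [-0.0136422  -0.03701799 -0.01221142] 0.02766166606597273
```

View pics/ws6.png

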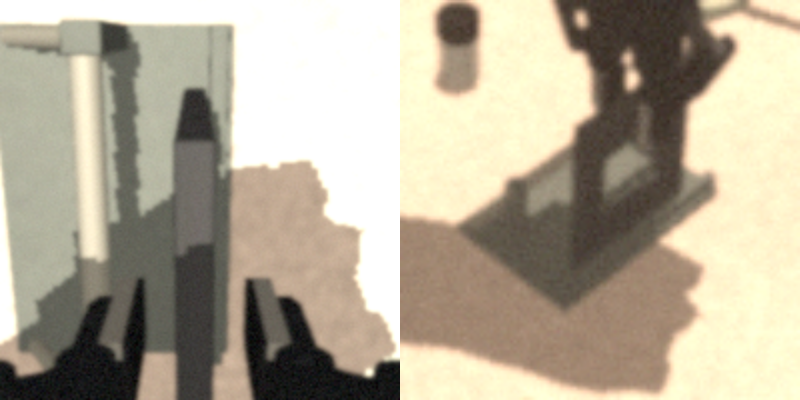

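The plate stands freely between the open fingers, with its foot just inside the lip. Leaning it back now.

Call:
servo_tool(
  plan=[
    [-3,0.4,0,0,0.35],
    [-6,0.7,0,0,0.35],
    [-9,1,0,0,0.35],
    [-11,1.3,0,0,0.35],
    [-13,1.5,0,0,0.35],
    [-15,1.8,0,0,0.35],
    [-17,2,0,0,0.35],
    [-19,2.2,0,0,0.35],
    [-21,2.4,0,0,0.35],
    [-21,2.4,0,0,0.35],
  ],
)

```text
clock: 13.98
position: [0.5861, -0.0244, 0.0999]
tool_rot: [-3.141, 0.0, 1.456]
force: [0.1, -0.1, 0.6]
grip_width: 0.0277
```

Call:
servo_tool(
  plan=[
    [-2,0.2,0,0,0.35],
    [-4,0.5,0,0,0.35],
    [-6,0.7,0,0,0.35],
    [-8,0.9,0,0,0.35],
    [-10,1.1,0,0,0.35],
    [-12,1.4,0,0,0.35],
    [-14,1.6,0,0,0.35],
    [-15,1.7,0,0,0.35],
    [-15,1.7,0,0,0.35],
    [-15,1.7,0,0,0.35],
  ],
)

```text
clock: 14.82
position: [0.5716, -0.0227, 0.0999]
tool_rot: [3.141, -0.0, 1.456]
force: [0.3, 0.2, 0.0]
grip_width: 0.0279
```

```bash
python3 - <<'E'
from h import *
s=bot.observe(); print(s["clock"],s["position"],s["force"],s["moment"],s["grip_width"])
w=bot.grab_frame("wrist"); sc=bot.grab_frame("scene")
f=lambda im:np.clip(im*1.7,0,255).astype(np.uint8)
cv2.imwrite("pics/ws7.png",np.hstack([cv2.resize(f(w[90:290,160:360]),(400,400)),cv2.resize(f(sc[190:310,200:320]),(400,400))]))
E
```

```text
14.8167 [ 0.57159746 -0.02271528  0.09993576] [0.3321493  0.22126455 0.04638867] [-0.02505181 -0.05856279 -0.02054295] 0.027925345554745996
```

View pics/ws7.png

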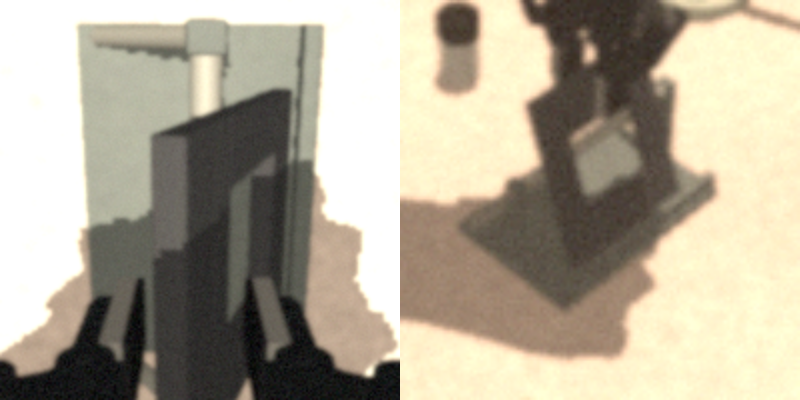

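The plate leans back on the bar with its foot at the lip, and no force shows on the fingers. Rising clear.

Call:
servo_tool(
  plan=[
    [0,0,3,0,0.35],
    [0,0,7,0,0.35],
    [0,0,14,0,0.35],
    [0,0,22,0,0.35],
    [0,0,34,0,0.35],
    [0,0,50,0,0.2],
    [0,0,68,0,0],
    [0,0,86,0,-0.5],
    [0,0,98,0,-1],
    [0,0,100,0,-1],
  ],
)

```text
clock: 15.75
position: [0.5726, -0.0227, 0.2028]
tool_rot: [3.138, -0.0, 1.456]
force: [0.4, -0.6, 0.2]
grip_width: 0.0769
```

Call:
servo_tool(
  plan=[
    [-5,12,0,0.12,-1],
    [-15,36,0,0.24,-1],
    [-25,62,0,0.36,-1],
    [-35,88,0,0.48,-1],
    [-45,114,0,0.6,-1],
    [-55,140,0,0.72,-1],
    [-65,166,0,0.84,-1],
    [-75,192,0,0.96,-1],
    [-80,206,0,1.08,-1],
    [-82,213,0,1.2,-1],
  ],
)

```text
clock: 16.58
position: [0.4883, 0.1927, 0.1999]
tool_rot: [3.141, -0.0, 2.665]
force: [0.5, -0.2, 0.7]
grip_width: 0.0852
```

```bash
python3 - <<'E'
from h import *
np.set_printoptions(precision=4,suppress=True)
s=bot.observe(); print(s["clock"],s["position"],s["tool_rot"],s["qpos"],s["force"],s["grip_width"])
sc=bot.grab_frame("scene"); t=bot.grab_frame("top")
f=lambda im:np.clip(im*1.7,0,255).astype(np.uint8)
cv2.imwrite("pics/s8.png",cv2.resize(f(sc[190:310,190:310]),(600,600),interpolation=cv2.INTER_CUBIC))
cv2.imwrite("pics/t8.png",cv2.resize(f(t[130:230,150:350]),(800,400),interpolation=cv2.INTER_CUBIC))
E
```

```text
16.5833 [0.4883 0.1927 0.1999] [ 3.1411 -0.0004  2.6647] [ 0.1024  0.5056 -0.8009  1.8665  0.4393  0.9549  0.1971] [ 0.5017 -0.1935  0.6973] 0.08520369984016021
```

View pics/s8.png

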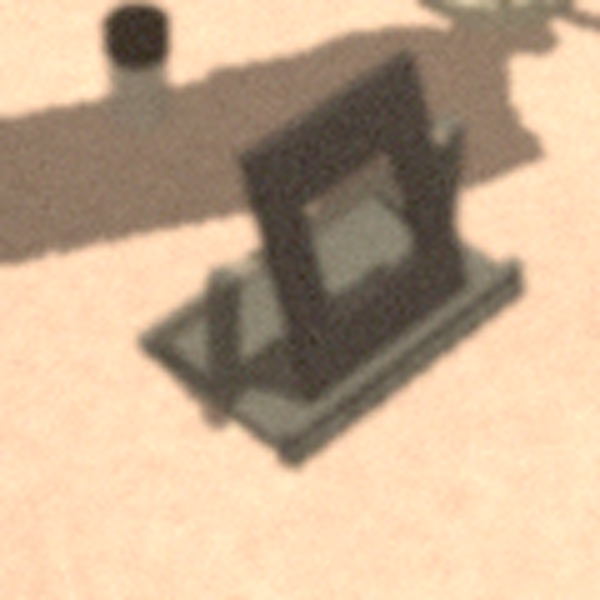

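View pics/t8.png

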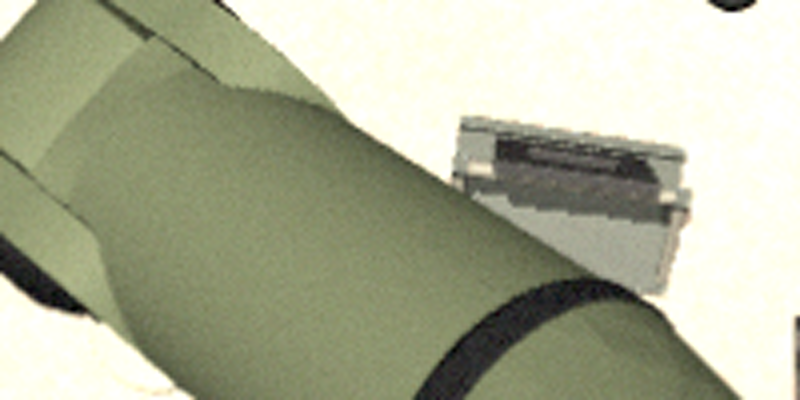

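The plate stands leaning on the bar, with its lower edge at the lip (about (315,395) to (465,285) in the crop) and midway between the posts. Next is the nut. I first wind the wrist up to yaw of about 4.27 so that a single grip covers the whole turn.

Call:
servo_tool(
  plan=[
    [0,5,0,0.12,-1],
    [0,10,0,0.24,-1],
    [0,15,0,0.36,-1],
    [0,20,0,0.48,-1],
    [0,25,0,0.6,-1],
    [0,30,0,0.72,-1],
    [0,35,0,0.84,-1],
    [0,40,0,0.96,-1],
    [0,45,0,1.08,-1],
    [0,45,0,1.2,-1],
  ],
)

```text
clock: 17.52
position: [0.4897, 0.2351, 0.1996]
tool_rot: [3.141, -0.0, -2.427]
force: [0.7, -0.4, -0.2]
grip_width: 0.0857
```

Call:
servo_tool(
  plan=[
    [0,0,0,0.12,-1],
    [0,0,0,0.24,-1],
    [0,0,0,0.36,-1],
    [0,0,0,0.4,-1],
    [0,0,0,0.4,-1],
    [0,0,0,0.4,-1],
    [0,0,0,0.4,-1],
    [0,0,0,0.4,-1],
    [0,0,0,0.4,-1],
    [0,0,0,0.4,-1],
  ],
)

```text
clock: 18.35
position: [0.4895, 0.2352, 0.1999]
tool_rot: [-3.141, -0.0, -2.028]
force: [0.7, -0.4, -0.7]
grip_width: 0.0857
```

```bash
python3 - <<'E'
from h import *
np.set_printoptions(precision=4,suppress=True)
s=bot.observe(); print(s["clock"],s["position"],s["tool_rot"],s["qpos"],s["force"],s["moment"],s["grip_width"])
c=bot.calibration("wrist");np.save("w9.npy",c,allow_pickle=True)
w=bot.grab_frame("wrist")
print(proj("wrist",[.486,.238,.129],c))
f=lambda im:np.clip(im*1.7,0,255).astype(np.uint8)
cv2.imwrite("pics/w9.png",f(w))
E
```

```text
18.35 [0.4895 0.2352 0.1999] [-3.1413 -0.0001 -2.0283] [ 0.2264  0.6876 -1.1648  1.8117  0.7014  1.1288  1.5007] [ 0.6719 -0.4482 -0.6634] [ 0.0064 -0.021  -0.0136] 0.08570669788871292
[[262.2478 204.0649]]
```

View pics/w9.png

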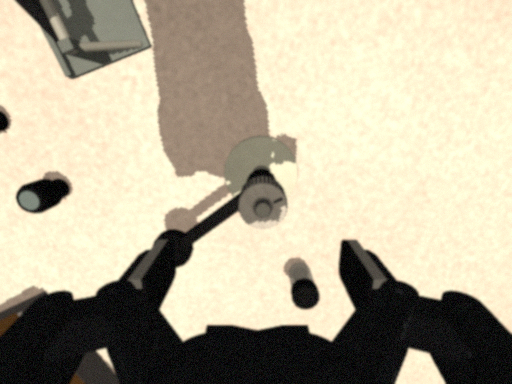

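The nut is at (263,203) in the wrist view, against a predicted (262,204). Refining.

```bash
python3 - <<'E'
from h import *
np.set_printoptions(precision=4,suppress=True)
c=np.load("w9.npy",allow_pickle=True).item()
im=cv2.imread("pics/w9.png")
cr=cv2.resize(im[160:240,220:310],None,fx=7,fy=7,interpolation=cv2.INTER_CUBIC)
cv2.imwrite("pics/w9c.png",cr)
for p in [(263,203),(263,204),(264,203)]: print(onz("wrist",*p,.130,c))
E
```

```text
[0.4849 0.2371 0.13  ]
[0.4853 0.2379 0.13  ]
[0.4842 0.2375 0.13  ]
```

View pics/w9c.png

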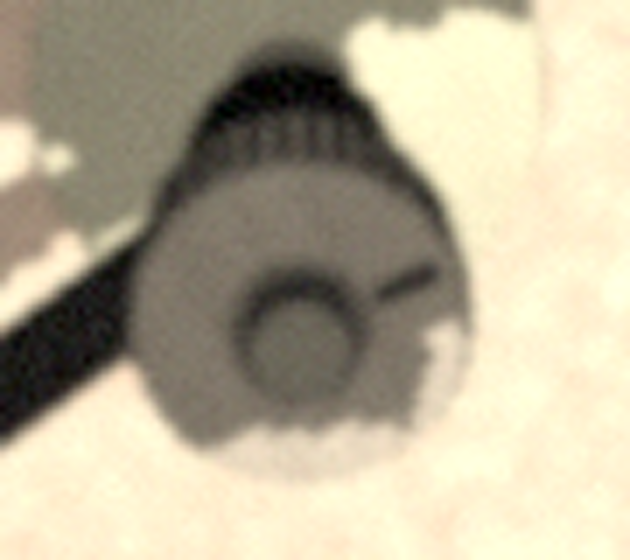

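Call:
servo_tool(
  plan=[
    [-4,3,0,0,-1],
    [-4,3,-15,0,-1],
    [-4,3,-30,0,-1],
    [-4,3,-45,0,-1],
    [-4,3,-60,0,-1],
    [-4,3,-75,0,-1],
    [-4,3,-90,0,-1],
    [-4,3,-100,0,-1],
    [-4,3,-105,0,-1],
    [-4,3,-105,0,-1],
  ],
)

```text
clock: 19.23
position: [0.4851, 0.2382, 0.0938]
tool_rot: [3.141, -0.001, -2.027]
force: [0.7, -0.2, -0.2]
grip_width: 0.0858
```

Call:
servo_tool(
  plan=[
    [0,0,0,0,-0.4],
    [0,0,0,0,-0.1],
    [0,0,0,0,0],
    [0,0,0,0,0.1],
    [0,0,0,0,0.2],
    [0,0,0,0,0.4],
    [0,0,0,0,0.4],
    [0,0,0,0,0.4],
    [0,0,0,0,0.4],
    [0,0,0,0,0.4],
  ],
  squeeze=30,
)

```text
clock: 20.07
position: [0.4861, 0.2382, 0.0956]
tool_rot: [-3.14, 0.001, -2.028]
force: [0.3, -2.5, 6.7]
grip_width: 0.0394
```

```bash
python3 - <<'E'
from h import *
np.set_printoptions(precision=4,suppress=True)
s=bot.observe(); print(s["clock"],s["position"],s["tool_rot"],s["qpos"],s["force"],s["moment"],s["grip_width"])
w=bot.grab_frame("wrist"); sc=bot.grab_frame("scene")
f=lambda im:np.clip(im*1.9,0,255).astype(np.uint8)
cv2.imwrite("pics/ws10.png",np.hstack([cv2.resize(f(w[170:370,160:360]),(400,400)),cv2.resize(f(sc[110:210,240:340]),(400,400))]))
E
```

```text
20.0667 [0.4861 0.2382 0.0956] [-3.1404  0.0006 -2.0279] [ 0.1411  0.811  -1.0431  1.8966  0.8648  0.9684  1.3714] [ 0.2536 -2.5129  6.669 ] [-0.423  -0.1923 -0.0445] 0.039422269881744625
```

View pics/ws10.png

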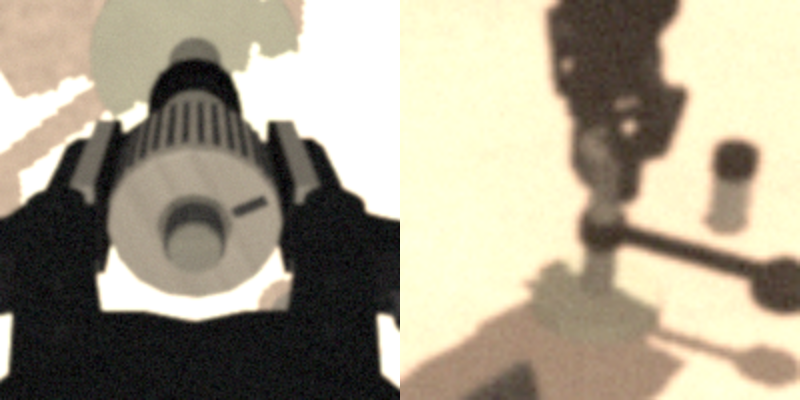

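The nut is gripped (39.4 mm) with the pads across its middle, and the mark shows in the wrist view at about (285,273). Turning clockwise while following the sink.

Call:
servo_tool(
  plan=[
    [0,0,0,-0.08,0.4],
    [0,0,-0.1,-0.16,0.4],
    [0,0,-0.2,-0.24,0.4],
    [0,0,-0.2,-0.32,0.4],
    [0,0,-0.3,-0.4,0.4],
    [0,0,-0.4,-0.48,0.4],
    [0,0,-0.4,-0.56,0.4],
    [0,0,-0.5,-0.64,0.4],
    [0,0,-0.6,-0.72,0.4],
    [0,0,-0.6,-0.8,0.4],
  ],
)

```text
clock: 21.0
position: [0.485, 0.2395, 0.095]
tool_rot: [3.14, 0.001, -2.83]
force: [-7.2, 5.8, 4.8]
grip_width: 0.0394
```

```bash
cat > st.py <<'E'
from h import *
import sys
np.set_printoptions(precision=4,suppress=True)
s=bot.observe(); print(s["clock"],s["position"],"yaw",s["tool_rot"][2],"q",s["qpos"],"F",s["force"],"M",s["moment"],s["grip_width"])
if len(sys.argv)>1:
    w=bot.grab_frame("wrist")
    cv2.imwrite(f"pics/{sys.argv[1]}.png",cv2.resize(np.clip(w[170:370,160:360]*1.9,0,255).astype(np.uint8),(400,400)))
E
python3 st.py w11
```

```text
21.0 [0.485  0.2395 0.095 ] yaw -2.8303436544050093 q [ 0.0447  0.7328 -0.8767  1.902   0.7386  0.8663  0.6657] F [-7.1502  5.7901  4.8457] M [1.2356 1.2977 0.0835] 0.03940647750446298
```

View pics/w11.png

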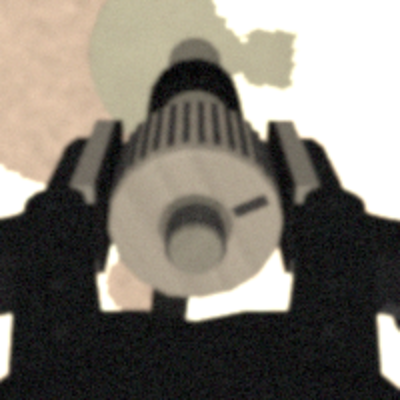

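The nut follows the grip (its mark is fixed in the wrist view). The side force of about 9 N comes from a slightly off-centre grip, so I add a sideways correction while turning on.

Call:
servo_tool(
  plan=[
    [-0.4,0.3,0,-0.05,0.4],
    [-0.8,0.7,-0.1,-0.1,0.4],
    [-1.1,1,-0.1,-0.17,0.4],
    [-1.2,1.2,-0.2,-0.24,0.4],
    [-1.2,1.4,-0.2,-0.31,0.4],
    [-1.3,1.5,-0.3,-0.38,0.4],
    [-1.3,1.7,-0.3,-0.45,0.4],
    [-1.3,1.9,-0.4,-0.52,0.4],
    [-1.3,2.1,-0.4,-0.58,0.4],
    [-1.3,2.2,-0.5,-0.64,0.4],
  ],
)

```text
clock: 21.88
position: [0.4848, 0.2412, 0.0945]
tool_rot: [3.14, 0.001, 2.813]
force: [1.1, 2.2, 3.3]
grip_width: 0.0397
```

```bash
python3 st.py
```

```text
21.8833 [0.4848 0.2412 0.0945] yaw 2.8129469843364836 q [-0.0526  0.68   -0.7283  1.9062  0.6266  0.7948  0.115 ] F [1.1385 2.2    3.3276] M [ 0.3509 -0.4445  0.0449] 0.03973474364700203
```

Call:
servo_tool(
  plan=[
    [0,0.1,0,-0.05,0.4],
    [0,0.3,-0.1,-0.1,0.4],
    [0.1,0.4,-0.1,-0.15,0.4],
    [0.1,0.5,-0.2,-0.2,0.4],
    [0.2,0.6,-0.2,-0.25,0.4],
    [0.2,0.7,-0.2,-0.3,0.4],
    [0.3,0.8,-0.3,-0.35,0.4],
    [0.3,0.8,-0.3,-0.35,0.4],
    [0.3,0.8,-0.3,-0.35,0.4],
    [0.3,0.8,-0.3,-0.35,0.4],
  ],
)

```text
clock: 22.72
position: [0.4852, 0.2419, 0.0941]
tool_rot: [3.14, 0.0, 2.468]
force: [4.1, 3.1, 7.2]
grip_width: 0.0396
```

```bash
python3 st.py
```

```text
22.7167 [0.4852 0.2419 0.0941] yaw 2.4677950830718425 q [-0.1097  0.6571 -0.6443  1.9075  0.5605  0.7615 -0.1749] F [4.0756 3.0658 7.2482] M [ 0.5476 -0.7244 -0.0786] 0.03964410510583112
```

Call:
servo_tool(
  plan=[
    [0.3,0.2,0.4,-0.05,0.4],
    [0.5,0.3,0.4,-0.1,0.4],
    [0.6,0.4,0.4,-0.15,0.4],
    [0.7,0.4,0.3,-0.2,0.4],
    [0.8,0.5,0.3,-0.25,0.4],
    [0.9,0.6,0.2,-0.3,0.4],
    [0.9,0.6,0.2,-0.3,0.4],
    [0.9,0.6,0.2,-0.3,0.4],
    [0.9,0.6,0.2,-0.3,0.4],
    [0.9,0.6,0.2,-0.3,0.4],
  ],
)

```text
clock: 23.55
position: [0.4858, 0.2424, 0.094]
tool_rot: [3.14, -0.0, 2.169]
force: [3.0, 5.2, 3.1]
grip_width: 0.0397
```

```bash
python3 st.py
```

```text
23.55 [0.4858 0.2424 0.094 ] yaw 2.169315931070259 q [-0.1607  0.6402 -0.5703  1.9075  0.4999  0.7371 -0.4212] F [3.0169 5.2089 3.119 ] M [ 0.8014 -0.6873 -0.0806] 0.03969827315930976
```

Call:
servo_tool(
  plan=[
    [0.3,0.4,0,-0.05,0.4],
    [0.5,0.6,-0.1,-0.1,0.4],
    [0.6,0.7,-0.1,-0.15,0.4],
    [0.7,0.7,-0.2,-0.2,0.4],
    [0.8,0.8,-0.2,-0.25,0.4],
    [0.9,0.9,-0.2,-0.3,0.4],
    [0.9,0.9,-0.2,-0.3,0.4],
    [0.9,0.9,-0.2,-0.3,0.4],
    [0.9,0.9,-0.2,-0.3,0.4],
    [0.9,0.9,-0.2,-0.3,0.4],
  ],
)

```text
clock: 24.38
position: [0.4864, 0.2428, 0.0937]
tool_rot: [3.141, -0.0, 1.87]
force: [1.3, 0.9, 6.8]
grip_width: 0.0397
```

```bash
python3 st.py
```

```text
24.3833 [0.4864 0.2428 0.0937] yaw 1.869778754733015 q [-0.2145  0.6262 -0.4939  1.9076  0.4376  0.7152 -0.6663] F [1.3383 0.9134 6.773 ] M [ 0.2313 -0.3495  0.0306] 0.03974661814408939
```

Call:
servo_tool(
  plan=[
    [0.1,0,0.3,-0.05,0.4],
    [0.3,0.1,0.3,-0.1,0.4],
    [0.5,0.1,0.3,-0.15,0.4],
    [0.6,0.1,0.2,-0.2,0.4],
    [0.7,0.1,0.2,-0.25,0.4],
    [0.8,0.2,0.2,-0.3,0.4],
    [0.8,0.2,0.2,-0.3,0.4],
    [0.8,0.2,0.2,-0.3,0.4],
    [0.8,0.2,0.2,-0.3,0.4],
    [0.8,0.2,0.2,-0.3,0.4],
  ],
)

```text
clock: 25.22
position: [0.4871, 0.2429, 0.0936]
tool_rot: [-3.141, 0.0, 1.568]
force: [3.7, 1.1, -0.9]
grip_width: 0.0396
```

```bash
python3 st.py w12
```

```text
25.2167 [0.4871 0.2429 0.0936] yaw 1.567900511195043 q [-0.269   0.614  -0.4163  1.9086  0.372   0.6953 -0.9099] F [ 3.6865  1.1135 -0.8939] M [ 0.3272 -0.7606  0.0454] 0.039624098247170815
```

View pics/w12.png

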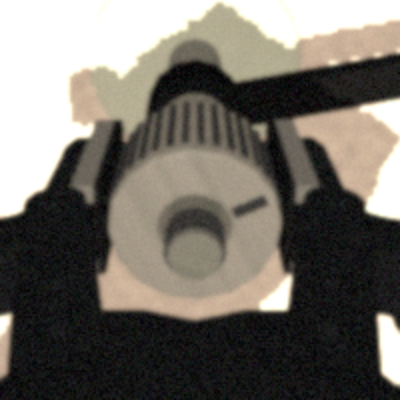

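The mark is unmoved relative to the gripper, so there is no slip. Turned 2.69 rad so far with no stop yet.

Call:
servo_tool(
  plan=[
    [0.3,0,-0.1,-0.04,0.4],
    [0.4,0,-0.1,-0.08,0.4],
    [0.5,0,-0.2,-0.12,0.4],
    [0.6,0,-0.2,-0.16,0.4],
    [0.7,0,-0.2,-0.2,0.4],
    [0.7,0,-0.2,-0.2,0.4],
    [0.7,0,-0.2,-0.2,0.4],
    [0.7,0,-0.2,-0.2,0.4],
    [0.7,0,-0.2,-0.2,0.4],
    [0.7,0,-0.2,-0.2,0.4],
  ],
)

```text
clock: 26.1
position: [0.4877, 0.2428, 0.0934]
tool_rot: [-3.141, 0.0, 1.367]
force: [0.1, -0.1, -0.9]
grip_width: 0.0393
```

```bash
python3 st.py
```

```text
26.1 [0.4877 0.2428 0.0934] yaw 1.366510466835258 q [-0.3062  0.6075 -0.3637  1.9092  0.3273  0.6833 -1.0709] F [ 0.1384 -0.1173 -0.9318] M [ 0.0738 -0.2262  0.0021] 0.03926200497155801
```

Call:
servo_tool(
  plan=[
    [0.1,0,0,-0.04,0.4],
    [0.2,0,-0.1,-0.08,0.4],
    [0.3,-0.1,-0.1,-0.12,0.4],
    [0.3,-0.1,-0.1,-0.14,0.4],
    [0.3,-0.1,-0.1,-0.14,0.4],
    [0.3,-0.1,-0.1,-0.14,0.4],
    [0.3,-0.1,-0.1,-0.14,0.4],
    [0.3,-0.1,-0.1,-0.14,0.4],
    [0.3,-0.1,-0.1,-0.14,0.4],
    [0.3,-0.1,-0.1,-0.14,0.4],
  ],
)

```text
clock: 26.93
position: [0.4881, 0.243, 0.0934]
tool_rot: [-3.141, -0.0, 1.226]
force: [2.0, 1.5, -0.3]
grip_width: 0.039
```

```bash
python3 st.py
```

```text
26.9333 [0.4881 0.243  0.0934] yaw 1.226273483268988 q [-0.3326  0.6033 -0.3267  1.9099  0.2954  0.675  -1.1826] F [ 2.0034  1.5222 -0.3276] M [ 0.3051 -0.265   0.6489] 0.0389600025447227
```

Mz jumped to 0.65 N m, so the nut has bottomed out. Checking the mark for slip.

```bash
python3 st.py w13; python3 - <<'E'
import cv2,numpy as np
# mark angle about ring: dark pixels in mark zone
for n in ["ws10","w11","w12","w13"]:
    im=cv2.imread(f"pics/{n}.png")[:400,:400]; g=cv2.cvtColor(im,cv2.COLOR_BGR2GRAY).astype(float)
    m=np.zeros_like(g,np.uint8); m[185:235,228:278]=1
    mk=((g<g[m>0].mean()*0.72)&(m>0)).astype(np.uint8)
    k,l,st,ce=cv2.connectedComponentsWithStats(mk)
    i=1+np.argmax(st[1:,4]); ys,xs=np.where(l==i)
    vx,vy,_,_=cv2.fitLine(np.c_[xs,ys].astype(np.float32),cv2.DIST_L2,0,.01,.01).ravel()
    print(n,ce[i],st[i],np.arctan2(vy,vx))
E
```

```text
26.9333 [0.4881 0.243  0.0934] yaw 1.226273483268988 q [-0.3326  0.6033 -0.3267  1.9099  0.2954  0.675  -1.1826] F [ 2.0034  1.5222 -0.3276] M [ 0.3051 -0.265   0.6489] 0.0389600025447227
ws10 [249.10631229 206.29568106] [233 197  33  19 301] -0.3845278
w11 [250.03205128 205.73076923] [234 197  33  19 312] -0.39144993
w12 [249.44918033 206.30819672] [234 197  32  19 305] -0.3869862
w13 [246.70234114 203.56187291] [231 194  33  20 299] -0.45534453
```

View pics/w13.png

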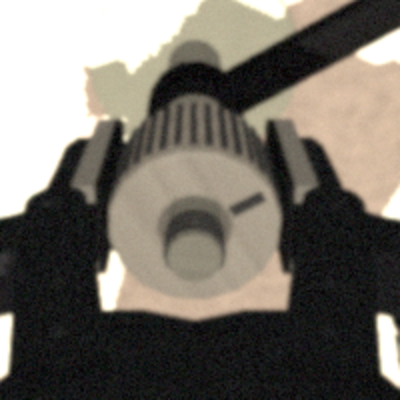

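The mark lags the gripper by about 0.07 rad, which is wind-up against the hard stop. Backing off a quarter turn while retracing the sideways corrections.

Call:
servo_tool(
  plan=[
    [-0.2,0.1,0,0.08,0.4],
    [-0.4,0.1,0.1,0.16,0.4],
    [-0.7,0.1,0.2,0.24,0.4],
    [-0.9,0.1,0.2,0.32,0.4],
    [-1.2,0.1,0.3,0.4,0.4],
    [-1.4,0,0.4,0.48,0.4],
    [-1.6,0,0.4,0.56,0.4],
    [-1.8,-0.1,0.5,0.64,0.4],
    [-2,-0.3,0.6,0.72,0.4],
    [-2.3,-0.6,0.6,0.8,0.4],
  ],
)

```text
clock: 27.82
position: [0.486, 0.2428, 0.0941]
tool_rot: [3.141, -0.001, 2.029]
force: [2.7, 4.9, -2.2]
grip_width: 0.0395
```

Call:
servo_tool(
  plan=[
    [-0.2,-0.2,0.1,0.08,0.4],
    [-0.5,-0.5,0.1,0.16,0.4],
    [-0.7,-0.6,0.2,0.24,0.4],
    [-1,-0.8,0.3,0.32,0.4],
    [-1.2,-0.9,0.3,0.4,0.4],
    [-1.3,-1.1,0.4,0.48,0.4],
    [-1.4,-1.3,0.4,0.56,0.4],
    [-1.5,-1.5,0.5,0.64,0.4],
    [-1.6,-1.7,0.6,0.72,0.4],
    [-1.6,-1.8,0.6,0.775,0.4],
  ],
)

```text
clock: 28.65
position: [0.4846, 0.2412, 0.0947]
tool_rot: [3.14, -0.0, 2.805]
force: [2.9, 6.5, -2.9]
grip_width: 0.0392
```

```bash
python3 st.py w14; cat > mk.py <<'E'
import cv2,numpy as np,sys
for n in sys.argv[1:]:
    im=cv2.imread(f"pics/{n}.png")[:400,:400]; g=cv2.cvtColor(im,cv2.COLOR_BGR2GRAY).astype(float)
    m=np.zeros_like(g,np.uint8); m[180:240,228:278]=1
    mk=((g<g[m>0].mean()*0.72)&(m>0)).astype(np.uint8)
    k,l,st,ce=cv2.connectedComponentsWithStats(mk)
    i=1+np.argmax(st[1:,4]); ys,xs=np.where(l==i)
    vx,vy,_,_=cv2.fitLine(np.c_[xs,ys].astype(np.float32),cv2.DIST_L2,0,.01,.01).ravel()
    print(n,ce[i],st[i],np.arctan2(vy,vx))
E
python3 mk.py w12 w13 w14
```

```text
28.65 [0.4846 0.2412 0.0947] yaw 2.804803702328989 q [-0.0519  0.68   -0.729   1.906   0.6251  0.7955  0.1081] F [ 2.9402  6.4587 -2.9085] M [ 1.3042 -0.653  -0.0488] 0.03923820165835517
w12 [249.41693811 206.31921824] [234 197  32  20 307] -0.39053303
w13 [246.55700326 203.64820847] [230 194  34  21 307] -0.45409322
w14 [247.74294671 204.26645768] [232 194  33  21 319] -0.44992498
```

View pics/w14.png

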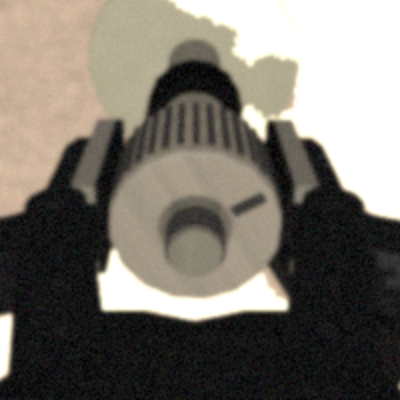

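The mark stays where it was at the stop (-0.450 against -0.454 rad), so the nut turned back with the grip by about 1.57 rad. One last check of the whole scene before handing in.

```bash
python3 - <<'E'
from h import *
np.set_printoptions(precision=4,suppress=True)
sc=bot.grab_frame("scene"); t=bot.grab_frame("top"); s=bot.observe(); print(s["clock"],s["tool_rot"][2],s["moment"],s["force"],s["grip_width"])
f=lambda im:np.clip(im*1.7,0,255).astype(np.uint8)
a=cv2.resize(f(sc),(800,600))
cv2.imwrite("pics/s15.png",a); cv2.imwrite("pics/t15.png",f(t))
E
```

```text
28.8 2.801128881804535 [ 1.4228 -0.718   0.0265] [ 4.0128  6.5894 -2.576 ] 0.039128170257460716
```

View pics/s15.png

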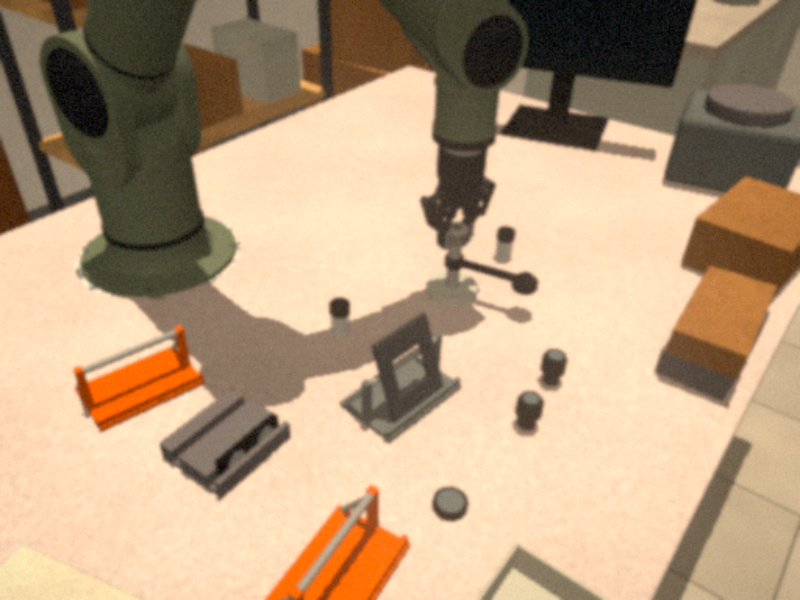

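View pics/t15.png

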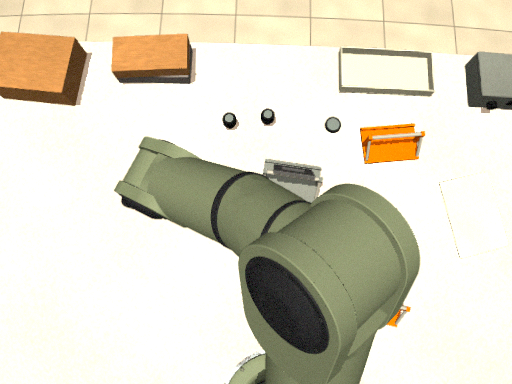

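The plate at (405,370) is still leaning on the pale easel, the bystanders are in place, and the nut is gripped. Handing in.

```bash
python3 - <<'E'
from h import *
print(bot.job_done()); print(bot.observe()["clock"])
E
```

```text
the job is handed in; nothing more can be done
None
the job is handed in; nothing more can be done
```

The plate is on the pale easel and released, and the nut is backed off a quarter turn with the gripper still holding it. I handed the job in at about 28.8 s of the 61 s allowed.

- **Plate:** I found the lip by touch, set the lower edge on the base about 1–2 mm inside it, and leaned the plate back on the cross bar. The last pictures show it still leaning about midway between the posts, the same way up, and the other things looked unmoved where visible. The arm hid one lens tube and part of an orange easel in the final top view.
- **Nut, screwing down:** It bottomed out after about 2.96 rad, where the torque jumped from about 0.05 to 0.65 N m. The gripper slipped about 0.07 rad on the nut there.
- **Nut, backing off:** The tool turned back 1.575 rad. The nut's mark showed almost no further slip, so the nut itself turned back about 1.56–1.575 rad against the 1.571 wanted.
- **Not perfect:** The grip is slightly off-centre. About 8 N of steady side force remains on the nut, which I left as it was.

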